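# Light and inspect a file

## Robot

A 6-joint arm with a two-finger parallel gripper is mounted at the origin on the work surface. World frame = base frame: x ahead of the robot, y to its left, z up, the work surface at z = 0. Lengths are in m, angles in rad, forces in N, time in s.
With the tool pointing down it reaches from about 0.225 to 0.875 m from the base axis. Payload 3.4 kg.
Tool frame: the origin (TCP) lies at the very end of the fingers, on their centre line; the grasp point (between the pads) lies 19 mm behind it (manip.tcp_to_grasp is the distance from the TCP to the grasp point, in m); z points along the fingers, y is the line along which they close (so a half turn about z gives the same grasp; the last joint's range is limited). The gripper opens to 85 mm and grips with 20 to 120 N. Pads are 22 mm wide; open, the fingers measure 114 mm over their backs; the gripper's body (76 mm by 85 mm) begins 54 mm behind the grasp point. The pads swing forward as they close: fully open they stand 13 mm farther back than shut.
Start: joints at [-1.371, 0.276, 1.505, -0, 1.361, -0.121], TCP at [0.181, -0.546, 0.231] pointing down, gripper open.
Joint ranges: [-2.89, 2.89], [-0.75, 2.08], [0.22, 2.7], [-1.18, 4.32], [0.11, 2.71], [-2.7, 2.7]. Speed limits (rad/s): [2.57, 2.57, 3.14, 3.14, 3.14, 3.14].

## Interface

Orientations are given as a unit quaternion [w, x, y, z].
In Python, from rig import status, get_image, job, manip gives the robot as it stands.
- The arm moves only by the tool apply_moves, never from a script. Its arguments are lists of equal length, an entry for each row: "xyz": the shift along the tool's x, y, z each as a share of 0.3 m, from -1 to 1, a list of three; "rot": the turn, a rotation vector about the tool's x, y, z each as a share of 60 degrees, from -1 to 1, a list of three; "hand": the opening, from -1 (shut) to 1 (fully open). A call has 1 to 8 rows; each row shifts and turns the commanded pose from where the row before left it, along the tool's axes as they then stand; what a row does not reach is not made up. A row lasts 1/8 s, in which the tool goes at most 62.5 mm and 10.7 degrees, less where a joint would pass 70% of its speed; a pose out of reach is approached as far as the arm can. A call with a number of a shift or a turn outside -1 to 1 is refused whole. A call with a gripper value outside its range is refused whole. The fingers move at their own pace and stop on an object; "force" is the grip in N (left out, the last holds). Time passes only in rows, so rows that do not move let the fingers close. It gives the time, the measured TCP pose, the force, the opening and the grip force at its end, in the units of the state.
- status.get_state(): the state, without advancing time (a new reading comes with each control period).
- get_image(name): name is "scene" or "top"; returns a dict with "pixels" (400x640x3 uint8, red, green, blue), "fovy" (degrees; the focal length in pixels is half the picture's height over the tangent of half this angle, whatever the lens; pixels are square), "cx", "cy" (the principal point, pixels), "origin" and "orientation" of the camera in the world. Camera axes: x right, y down, z forward; pixel columns grow to the right and rows downward; lengths in m; the calibration is good to about 2 mm. A picture is of the moment at which its call begins. There is no depth.
- job.sign_off(): hands the job in; it is judged then, once.
The state is a dict: "clock": time; "qpos": joint angles; "qd": joint speeds; "effort": joint torques, N m; "position": TCP position; "ee_rot": TCP orientation; "contact_force": force on the tool from outside, world axes, zero at the start; "moment": the same for the moment, N m; "width": finger opening in m; "gripper_force": force on a finger pad.
Only numpy, scipy, OpenCV 4.12 (cv2) and the standard library are available. Lean on these libraries where they do the work, as an engineer would, in place of code of your own. Each camera call takes 0.05 s, during which the arm holds its last target. There are 200 camera calls.

## Task

First set the work lamp: swivel its head so that it faces squarely over the index rib on its foot, and set it leaning back 20 degrees from upright. Then draw the file (the tool with the thick wooden handle) out of the tool block, lean it over to about 45 degrees, blade end lower, and finish while still holding it there, raised, with the middle of its blade about 140 mm straight out in front of the centre of the lamp's face, touching neither lamp nor block. Leave the scraper and the chisel in the block and the hacksaw where it lies.

Things in the scene. Friction and masses are not known exactly. Their poses are not given: they have to be found in the camera images.
- lamp: The work lamp's foot: dark steel plate 150 mm (its x) by 130 mm (its y), 18 mm thick, bolted to the bench; origin at the centre of its underside, z up. Its front is its -x side, marked by a raised index rib 34 x 8 mm along its x on the -x half of the plate. A fork with the lamp's head swivels on a vertical axis through the origin
- lamp_turn (a joint): Swivel of the lamp's head about the foot's vertical axis, rad, counter-clockwise from above positive; 0 = the head faces squarely over the index rib (along the foot's -x); range -1.3 to 1.3; stiff (0.2 N m), stays where it is left
- lamp_head (a joint): Tilt of the lamp's head, rad: 0 = upright, positive = leaning back, the top away from the lit face; range -0.1 to 1.25; 20 degrees = 0.35; stiff (0.5 N m), stays where it is left
- lamp_hinge (a point): Middle of the level tilt hinge, on the swivel axis, 65 mm above the bench; turns with the swivel
- lamp_bar (a point): Middle of the handle over the head: a level round steel bar 12 mm thick, 110 mm long, on a leg at each end, 50 mm above the slab, 165 mm from the hinge; y along the bar, z from hinge to bar, -x as the face looks. Pinch it from above; moving it sets both joints; it turns between the fingers as the head tilts
- lamp_face (a point): Centre of the white lit face of the lamp's head, 65 mm from the hinge; its -x points straight out of the face. The head is an aluminium slab 22 mm thick, 150 mm wide, 100 mm high, reaching 15 to 115 mm beyond the hinge, face on the front
- lamp_view (a point): The inspection point: 140 mm straight out from the centre of the lamp's face; moves with the head
- holder: Wooden tool block fixed to the bench, 70 mm (its x) by 230 mm (its y), 70 mm high, origin at the centre of its underside; three alike slots 60 mm deep, 9 mm (x) by 23 mm (y), 75 mm apart in a row along its y, the file, scraper and chisel standing in them in any order. A fixed blue vise 200 mm high stands at least 300 mm farther to the right (-y)
- file: Flat hand file standing blade down in a slot: steel blade 100 mm long, 20 x 6 mm (6 mm along the block's x), then a ferrule 20 mm across and, from 108 to 192 mm above the tip, a flat-sided wooden handle 24 mm (its x) by 26 mm (its y); about 130 g; origin at the blade's tip (standing 10 mm above the bench), z towards the handle, x as the block's x. It must rise 60 mm to come out
- file_grip (a point): A good place to grip the file, on its flat sides: on its axis in the handle, 135 mm from the blade's tip, about 30 mm above its balance point
- file_mid (a point): The middle of the file's blade, 50 mm from the tip, 85 mm from the grip point
- scraper: Bystander: scraper with a slim black round handle 16 mm across and 50 mm long, top 144 mm above its tip; origin at the blade's tip
- chisel: Bystander: bare flat steel chisel, 20 x 6 mm, no handle, 136 mm long with a slightly wider head; origin at its tip
- hacksaw: Bystander: yellow hacksaw lying flat on the bench beyond the block and lamp, about 350 mm long, 22 mm high; origin under the middle of its back bar
Mind the look-alikes: they are no part of the job. Of the things like the file, leave any that is orange; of the rest the larger one is meant.

How it is judged:
By the outcome, as a careful person would: the job done as asked, in the order asked, and still so for the second after the job is handed in, while the arm keeps its last pose, push and grip.
It also fails if it takes over 61 s, if anything falls off the work surface, if the arm or the gripper's body presses on something with over 40 N, if the wrist force passes 120 N, or if a joint passes its speed limit or range.

## Working session

There is one attempt and no reset: what is moved stays moved. The work goes in short steps, Python scripts to look and compute and a tool call to move; the robot and the scene stay as the last step left them, time stands still between calls to the robot, and variables do not carry over. Pictures are saved under pics/ and viewed, at most 10 in all, crops included, and the job is handed in when it is done.

Besides the shell and the picture viewer there is one more tool, called after "Emit:" in YAML: its name, and indented under it one key for each argument. apply_moves: Moves the arm, as the interface text tells. Its arguments: {"type":"object","properties":{"xyz":{"type":"array","items":{"type":"array","items":{"type":"number","minimum":-1,"maximum":1}}},"rot":{"type":"array","items":{"type":"array","items":{"type":"number","minimum":-1,"maximum":1}}},"hand":{"type":"array","items":{"type":"number"}},"force":{"type":"number"}},"required":["xyz","rot","hand"]}

```bash
ls; mkdir -p pics; cat > h.py <<'E'
import numpy as np, cv2
from scipy.spatial.transform import Rotation as R
from rig import status, get_image, job, manip
def Q(q): return R.from_quat([q[1],q[2],q[3],q[0]])
def snap(n,f=None):
    im=get_image(n)
    if f: cv2.imwrite('pics/'+f,im['pixels'][:,:,::-1])
    return im
def cam(im):
    f=200/np.tan(np.radians(im['fovy'])/2)
    f=im['pixels'].shape[0]/2/np.tan(np.radians(im['fovy'])/2)
    return f,Q(im['orientation']).as_matrix(),np.array(im['origin'])
def ray(im,u,v):
    f,M,o=cam(im); d=M@np.array([(u-im['cx'])/f,(v-im['cy'])/f,1]); return o,d/np.linalg.norm(d)
def onz(im,u,v,z):
    o,d=ray(im,u,v); return o+d*(z-o[2])/d[2]
def tri(rs):
    A=0;b=0
    for o,d in rs:
        P=np.eye(3)-np.outer(d,d);A=A+P;b=b+P@o
    p=np.linalg.solve(A,b); return p,[np.linalg.norm(np.cross(p-o,d)) for o,d in rs]
def proj(im,p):
    f,M,o=cam(im); c=M.T@(np.array(p)-o); return np.array([im['cx']+f*c[0]/c[2],im['cy']+f*c[1]/c[2]])
E
python3 - <<'E'
from h import *
for n in('scene','top'):
    im=snap(n,n+'0.png'); print(n,im['fovy'],im['cx'],im['cy'],im['origin'],cam(im)[1].round(3).tolist())
print(status.get_state())
E
```

```text
pics
scene 54.738473721332205 314.7307106276645 198.66132677209123 [ 0.99394956 -0.52688528  0.64018902] [[0.79, 0.385, -0.478], [0.613, -0.48, 0.627], [0.012, -0.789, -0.615]]
top 54.681149492866496 320.04870376955535 198.57458017722584 [ 0.52131795 -0.04829216  1.06707762] [[0.015, -0.994, 0.104], [-0.999, -0.012, 0.031], [-0.029, -0.104, -0.994]]
{'clock': 0.1, 'qpos': array([-1.37101938e+00,  2.76558390e-01,  1.50600071e+00,  8.93159197e-06,
        1.36071211e+00, -1.20971987e-01]), 'qd': array([ 3.31733232e-05, -1.17634284e-05, -2.57935450e-03,  1.01910367e-03,
       -2.69918403e-04, -2.24235685e-04]), 'effort': array([ 1.47954299e-03, -4.17699659e+01, -2.46405172e+01, -1.35975506e-04,
        5.83347413e-03, -2.94148769e-06]), 'position': array([ 0.181204  , -0.5452075 ,  0.23051335]), 'ee_rot': array([-8.38797360e-04,  9.87167356e-01,  1.59686901e-01, -2.86975945e-05]), 'contact_force': array([-0.65466539,  0.27280614, -0.0096397 ]), 'moment': array([-0.02634982, -0.03023088, -0.00290958]), 'gripper_force': 0.0, 'width': 0.08533288943489623}
```

View pics/scene0.png

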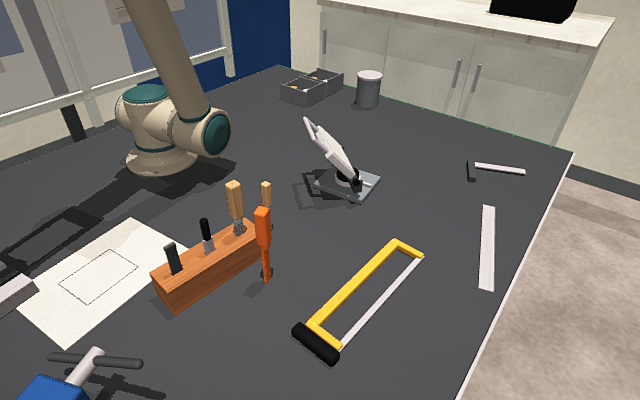

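View pics/top0.png

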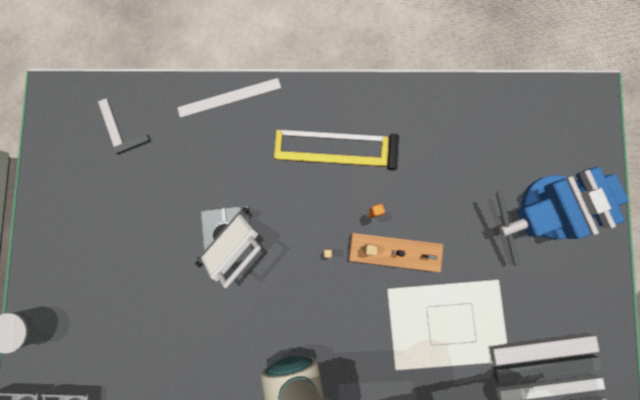

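```bash
python3 - <<'E'
import cv2,numpy as np
a=cv2.imread('pics/scene0.png')[110:210,290:390];b=cv2.imread('pics/top0.png')[195:295,185:285]
cv2.imwrite('pics/c1.png',np.hstack([cv2.resize(x,(400,400),interpolation=cv2.INTER_CUBIC) for x in(a,b)]))
a=cv2.imread('pics/scene0.png')[170:320,145:295];b=cv2.imread('pics/top0.png')[190:290,320:450]
cv2.imwrite('pics/c2.png',np.hstack([cv2.resize(x,(400,s),interpolation=cv2.INTER_CUBIC)[:308] if 0 else cv2.resize(x,(400,400),interpolation=cv2.INTER_CUBIC) for x,s in((a,400),(b,308))]))
E
```

```text
(no output)
```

View pics/c1.png

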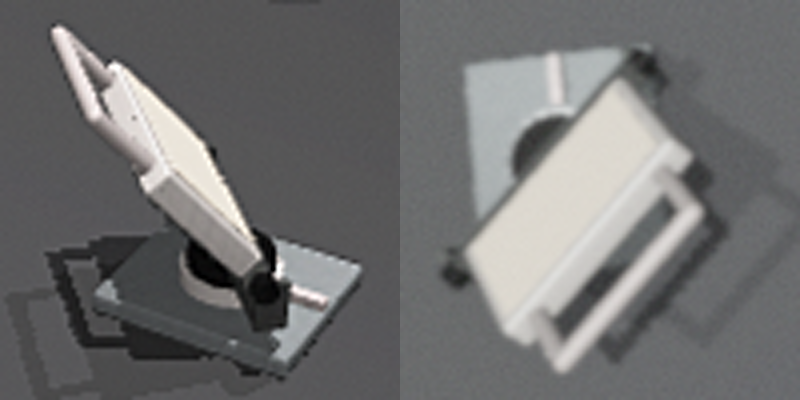

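View pics/c2.png

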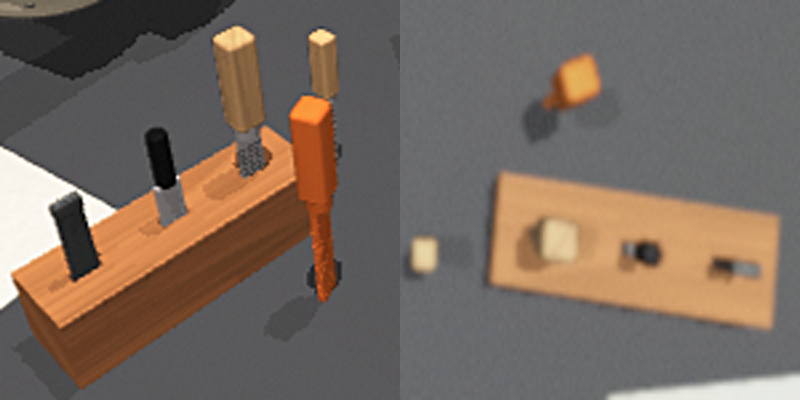

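```bash
cat > m1.py <<'E'
from h import *
s=get_image('scene');t=get_image('top')
cs=lambda x,y:(290+(x+.5)/4-.5,110+(y+.5)/4-.5)
ct=lambda x,y:(185+(x-400+.5)/4-.5,195+(y+.5)/4-.5)
print('bar A',tri([ray(s,*cs(58,33)),ray(t,*ct(560,366))]))
print('bar B',tri([ray(s,*cs(95,115)),ray(t,*ct(700,208))]))
print('hinge R',tri([ray(s,*cs(266,288)),ray(t,*ct(645,68))]))
print('foot scene',[onz(s,*cs(*p),.018)[:2].round(4) for p in((362,264),(283,368),(95,291))])
print('foot topFL',onz(t,*ct(466,65),.018)[:2],'left',onz(t,*ct(478,215),.018)[:2])
print('rib top',onz(t,*ct(552,55),.022)[:2],onz(t,*ct(556,102),.022)[:2],'scene',onz(s,*cs(326,302),.022)[:2])
ds=lambda x,y:(145+(x+.5)*.375-.5,170+(y+.5)*.375-.5)
dt=lambda x,y:(320+(x-400+.5)*.325-.5,190+(y+.5)*.25-.5)
print('file top ctr',tri([ray(s,*ds(234,40)),ray(t,*dt(559,241))]))
print('file handle bottom',[onz(s,*ds(244,128),.118)])
print('block top',[onz(t,*dt(*p),.07)[:2].round(4) for p in((500,172),(779,213),(771,328),(490,285))])
print('block top scene',[onz(s,*ds(*p),.07)[:2].round(4) for p in((265,128),(14,273),(62,328))])
print('lookalike top',tri([ray(s,*ds(321,36)),ray(t,*dt(424,254))]))
print('orange top',tri([ray(s,*ds(312,105)),ray(t,*dt(577,81))]))
E
python3 m1.py
```

```text
bar A (array([0.4114079 , 0.1896326 , 0.18714462]), [np.float64(0.001496850006438102), np.float64(0.0014968500064382205)])
bar B (array([0.50131932, 0.11281554, 0.19141601]), [np.float64(0.0010101949763835002), np.float64(0.001010194976383587)])
hinge R (array([0.5897946 , 0.17514068, 0.07077567]), [np.float64(0.0009842438534015798), np.float64(0.0009842438534013553)])
foot scene [array([0.5903, 0.3089]), array([0.6107, 0.1725]), array([0.4625, 0.1637])]
foot topFL [0.59303116 0.30990107] left [0.49115213 0.29681544]
rib top [0.60037452 0.24959982] [0.56835452 0.24551773] scene [0.59691399 0.24803174]
file top ctr (array([ 0.49795828, -0.13850354,  0.19650265]), [np.float64(0.0015188259268660226), np.float64(0.0015188259268659877)])
file handle bottom [array([ 0.50104669, -0.14555422,  0.118     ])]
block top [array([ 0.5388, -0.1013]), array([ 0.5163, -0.3312]), array([ 0.4441, -0.3234]), array([ 0.467 , -0.0935])]
block top scene [array([ 0.4695, -0.0995]), array([ 0.4448, -0.3234]), array([ 0.5132, -0.3317])]
lookalike top (array([ 0.48703645, -0.0405487 ,  0.14051053]), [np.float64(0.0016805402922676633), np.float64(0.001680540292267764)])
orange top (array([ 0.58815391, -0.15180121,  0.18997439]), [np.float64(0.0009820167368260386), np.float64(0.0009820167368260562)])
```

```bash
cat >> h.py <<'E'
def Rm(ydir,pitch=0):
    """tool down with y along azimuth ydir(deg); pitch: tip swung toward the horizontal azimuth ydir+90 (deg)"""
    a=np.radians(ydir);y=np.array([np.cos(a),np.sin(a),0]);z=np.array([0,0,-1.])
    x=np.cross(y,z); return R.from_matrix(np.c_[x,y,z])*R.from_rotvec([0,np.radians(pitch),0])
def rows(wps,vmax=.055,wmax=9.5,start=None):
    """wps: [(pos,R)]; print rounded rows in calls of 8"""
    if start is None:
        st=status.get_state(); p,r=np.array(st['position']),Q(st['ee_rot'])
    else: p,r=start
    out=[]
    for P,T in wps:
        P=np.array(P,float)
        n=max(1,int(np.ceil(max(np.linalg.norm(P-p)/vmax,np.degrees((r.inv()*T).magnitude())/wmax))))
        p0=p.copy(); rv=(r.inv()*T).as_rotvec(); r0=r
        for i in range(1,n+1):
            pi=p0+(P-p0)*i/n; ri=r0*R.from_rotvec(rv*i/n)
            s=np.round(r.inv().apply(pi-p)/.3,3); w=np.round((r.inv()*ri).as_rotvec()/np.radians(60),3)
            p=p+r.apply(s*.3); r=r*R.from_rotvec(w*np.radians(60)); out.append((s.tolist(),w.tolist()))
    for k in range(0,len(out),8):
        print('xyz',[o[0] for o in out[k:k+8]]);print('rot',[o[1] for o in out[k:k+8]])
    print(len(out),'end',p.round(4)); return p,r
E
python3 - <<'E'
from h import *
b=[.4564,.1512]
print(Rm(49.5).as_matrix().round(2).tolist())
rows([((.42,-.05,.30),Rm(0)),((*b,.26),Rm(49.5)),((*b,.171),Rm(49.5))])
E
```

```text
[[-0.76, 0.65, 0.0], [0.65, 0.76, 0.0], [0.0, 0.0, -1.0]]
xyz [[0.116, -0.12, -0.021], [0.129, -0.105, -0.021], [0.14, -0.091, -0.02], [0.149, -0.074, -0.021], [0.157, -0.056, -0.021], [0.162, -0.039, -0.021], [0.166, -0.02, -0.021], [0.166, -0.0, -0.021]]
rot [[-0.0, -0.0, -0.109], [-0.0, -0.0, -0.108], [-0.0, -0.0, -0.109], [-0.0, -0.0, -0.108], [-0.0, -0.0, -0.109], [-0.0, -0.001, -0.108], [-0.0, 0.0, -0.109], [-0.001, 0.0, -0.108]]
xyz [[0.166, 0.018, -0.021], [0.162, 0.036, -0.021], [0.158, 0.055, -0.021], [0.112, 0.02, 0.022], [0.107, 0.036, 0.022], [0.102, 0.052, 0.023], [0.093, 0.065, 0.022], [0.083, 0.077, 0.022]]
rot [[0.0, 0.0, -0.109], [0.0, 0.0, -0.108], [0.0, 0.0, -0.109], [0.0, 0.0, -0.137], [0.0, 0.0, -0.138], [0.0, 0.0, -0.137], [0.0, 0.0, -0.138], [0.0, 0.0, -0.137]]
xyz [[0.07, 0.089, 0.022], [0.0, 0.0, 0.148], [0.0, 0.0, 0.149]]
rot [[-0.0, 0.0, -0.138], [-0.0, 0.0, 0.0], [-0.0, 0.0, 0.0]]
19 end [0.4564 0.1511 0.171 ]
```

Emit:
apply_moves:
  xyz:
    - [0.116,-0.12,-0.021]
    - [0.129,-0.105,-0.021]
    - [0.14,-0.091,-0.02]
    - [0.149,-0.074,-0.021]
    - [0.157,-0.056,-0.021]
    - [0.162,-0.039,-0.021]
    - [0.166,-0.02,-0.021]
    - [0.166,0,-0.021]
  rot:
    - [0,0,-0.109]
    - [0,0,-0.108]
    - [0,0,-0.109]
    - [0,0,-0.108]
    - [0,0,-0.109]
    - [0,0,-0.108]
    - [0,0,-0.109]
    - [0,0,-0.108]
  hand: [0.3,0.3,0.3,0.3,0.3,0.3,0.3,0.3]

```text
clock: 1.2
position: [0.3554, -0.1839, 0.2816]
ee_rot: [0.0, 0.816, 0.578, 0.0]
contact_force: [0.7, -0.4, -0.3]
width: 0.0552
gripper_force: 0.0
```

Emit:
apply_moves:
  xyz:
    - [0.166,0.018,-0.021]
    - [0.162,0.036,-0.021]
    - [0.158,0.055,-0.021]
    - [0.112,0.02,0.022]
    - [0.107,0.036,0.022]
    - [0.102,0.052,0.023]
    - [0.093,0.065,0.022]
    - [0.083,0.077,0.022]
  rot:
    - [0,0,-0.109]
    - [0,0,-0.108]
    - [0,0,-0.109]
    - [0,0,-0.137]
    - [0,0,-0.138]
    - [0,0,-0.137]
    - [0,0,-0.138]
    - [0,0,-0.137]
  hand: [0.3,0.3,0.3,0.3,0.3,0.3,0.3,0.3]

```text
clock: 2.2
position: [0.4501, 0.1186, 0.2667]
ee_rot: [0.0, 0.411, 0.912, -0.0]
contact_force: [-0.8, 0.2, 0.4]
width: 0.0553
gripper_force: 0.0
```

Emit:
apply_moves:
  xyz:
    - [0.07,0.089,0.022]
    - [0,0,0]
    - [0,0,0]
  rot:
    - [0,0,-0.138]
    - [0,0,0]
    - [0,0,0]
  hand: [0.3,0.3,0.3]

```text
clock: 2.58
position: [0.4561, 0.1505, 0.2602]
ee_rot: [-0.0, 0.346, 0.938, -0.001]
contact_force: [0.5, 0.3, -0.2]
width: 0.0556
gripper_force: 0.0
```

```bash
python3 - <<'E'
from h import *
a=snap('scene')['pixels'][70:220,250:400];b=snap('top')['pixels'][175:325,165:315]
cv2.imwrite('pics/c3.png',np.hstack([cv2.resize(x,(400,400),interpolation=cv2.INTER_CUBIC) for x in(a,b)])[:,:,::-1])
st=status.get_state();print(st['position'],st['qpos'],st['width'],st['clock'])
rows([((.4564,.1512,.171),Rm(49.5))])
E
```

```text
[0.45631386 0.15004387 0.26055787] [ 1.73124427e-01  1.15627739e-01  1.64118209e+00 -5.69840926e-04
  1.38471309e+00 -6.89576016e-01] 0.05517083354053724 2.675
xyz [[0.001, 0.002, 0.149], [0.001, 0.001, 0.15]]
rot [[-0.0, 0.0, -0.001], [-0.0, 0.0, -0.0]]
2 end [0.4565 0.1511 0.1709]
```

View pics/c3.png

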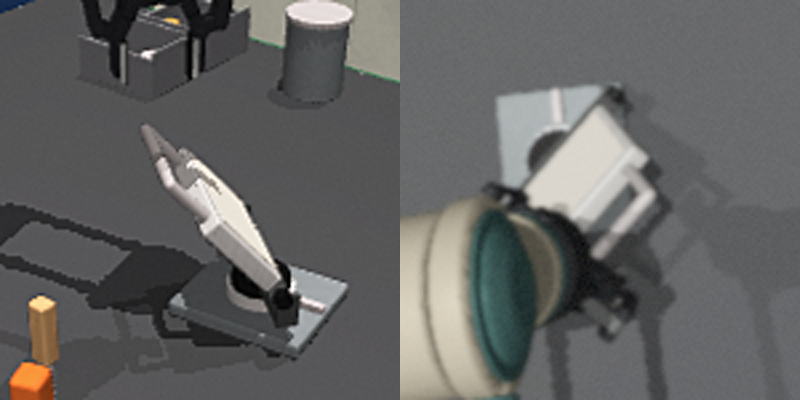

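Emit:
apply_moves:
  xyz:
    - [0,0.002,0.1]
    - [0.001,0.001,0.1]
    - [0,0,0.1]
    - [0,0,0]
  rot:
    - [0,0,0]
    - [0,0,0]
    - [0,0,0]
    - [0,0,0]
  hand: [0.3,0.3,0.3,0.3]
  force: 40

```text
clock: 3.18
position: [0.4551, 0.1505, 0.1688]
ee_rot: [-0.002, 0.347, 0.938, -0.001]
contact_force: [0.5, -0.4, 0.3]
width: 0.0555
gripper_force: 0.0
```

Emit:
apply_moves:
  xyz:
    - [0,0,0]
    - [0,0,0]
    - [0,0,0]
    - [0,0,0]
    - [0,0,0]
  rot:
    - [0,0,0]
    - [0,0,0]
    - [0,0,0]
    - [0,0,0]
    - [0,0,0]
  hand: [-1,-1,-1,-1,-1]

```text
clock: 3.8
position: [0.457, 0.151, 0.1717]
ee_rot: [0.001, 0.346, 0.938, -0.001]
contact_force: [-1.6, -3.0, 5.7]
width: 0.0106
gripper_force: 39.0
```

```bash
cat > arc.py <<'E'
from h import *
st=status.get_state();p=np.array(st['position']);r=Q(st['ee_rot']);print(p,r.as_matrix()[:,1].round(3),st['width'],st['contact_force'],st['moment'])
g=p+r.apply([0,0,-manip.tcp_to_grasp]); print('grasp',g)
H=np.array([.527,.235,.065]);d=g-H;L=np.linalg.norm(d)
tilt=np.degrees(np.arccos(d[2]/L));az=np.degrees(np.arctan2(-d[1],-d[0]));print('L',L,'tilt',tilt,'az',az)
E
cat arc.py > a1.py; cat >> a1.py <<'E'
w=[]
N=8
for i in range(1,N+1):
    t=np.radians(tilt+(20-tilt)*i/N);a=az+(7.3-az)*i/N;n=np.array([np.cos(np.radians(a)),np.sin(np.radians(a)),0])
    b=H+.165*(-np.sin(t)*n+np.array([0,0,np.cos(t)])); w.append((b-[0,0,.019],Rm(a)))
rows(w,wmax=20)
E
python3 a1.py
```

```text
[0.45702367 0.15101412 0.17168037] [ 0.649  0.761 -0.   ] 0.010635819592219308 [-1.64743418 -3.00361103  5.6947865 ] [-0.47473197  0.35088448  0.10534651]
grasp [0.45699588 0.15104431 0.19038032]
L 0.16634109770178226 tilt 41.08335518476333 az 50.17790015391839
xyz [[0.032, 0.024, -0.012], [0.03, 0.021, -0.015], [0.028, 0.022, -0.014], [0.027, 0.023, -0.014], [0.024, 0.023, -0.012], [0.022, 0.024, -0.012], [0.019, 0.024, -0.01], [0.018, 0.024, -0.009]]
rot [[-0.0, 0.002, 0.079], [-0.0, 0.0, 0.089], [-0.0, 0.0, 0.09], [-0.0, 0.0, 0.089], [-0.0, 0.0, 0.089], [-0.0, 0.0, 0.09], [-0.0, 0.0, 0.089], [-0.0, 0.0, 0.089]]
8 end [0.4709 0.2279 0.201 ]
```

Emit:
apply_moves:
  xyz:
    - [0.032,0.024,-0.012]
    - [0.03,0.021,-0.015]
    - [0.028,0.022,-0.014]
    - [0.027,0.023,-0.014]
    - [0.024,0.023,-0.012]
    - [0.022,0.024,-0.012]
    - [0.019,0.024,-0.01]
    - [0.018,0.024,-0.009]
  rot:
    - [0,0.002,0.079]
    - [0,0,0.089]
    - [0,0,0.09]
    - [0,0,0.089]
    - [0,0,0.089]
    - [0,0,0.09]
    - [0,0,0.089]
    - [0,0,0.089]
  hand: [-1,-1,-1,-1,-1,-1,-1,-1]

```text
clock: 4.8
position: [0.4653, 0.2273, 0.2022]
ee_rot: [-0.004, 0.662, 0.75, -0.004]
contact_force: [-8.7, -3.5, 9.5]
width: 0.0107
gripper_force: 39.8
```

Emit:
apply_moves:
  xyz:
    - [0,0,0]
    - [0,0,0]
  rot:
    - [0,0,0]
    - [0,0,0]
  hand: [-1,-1]

```text
clock: 5.05
position: [0.4673, 0.2283, 0.2027]
ee_rot: [-0.003, 0.661, 0.751, -0.002]
contact_force: [-11.4, -2.5, 19.1]
width: 0.0102
gripper_force: 41.0
```

```bash
python3 arc.py
```

```text
[0.46728581 0.22829277 0.20270044] [ 0.992  0.127 -0.006] 0.010192664759270944 [-11.37878357  -2.51535298  19.09860712] [-0.46476018  1.87337649 -0.16106926]
grasp [0.46740664 0.22827259 0.22140004]
L 0.16750402131300896 tilt 20.979411767066253 az 6.440767516959641
```

Emit:
apply_moves:
  xyz:
    - [0,0.007,-0.003]
    - [0,0.006,-0.003]
    - [0,0,0]
    - [0,0,0]
  rot:
    - [0,0,0]
    - [0,0,0]
    - [0,0,0]
    - [0,0,0]
  hand: [-1,-1,-1,-1]

```text
clock: 5.55
position: [0.4708, 0.2287, 0.2041]
ee_rot: [-0.003, 0.661, 0.75, -0.002]
contact_force: [-10.0, -2.7, 16.9]
width: 0.0107
gripper_force: 40.8
```

```bash
python3 arc.py
```

```text
[0.47084589 0.22871083 0.20407649] [ 0.992  0.127 -0.007] 0.010670269097381418 [-10.01402645  -2.68160621  16.8637063 ] [-0.48252527  2.00159425 -0.12352437]
grasp [0.47098465 0.22869114 0.22277596]
L 0.16754335408105608 tilt 19.66056896363523 az 6.42599249995304
```

Emit:
apply_moves:
  xyz:
    - [0,0,0]
    - [0,0,0]
    - [0,0,0]
    - [0,0,-0.1]
    - [0,0,-0.15]
    - [0,0,-0.15]
  rot:
    - [0,0,0]
    - [0,0,0]
    - [0,0,0]
    - [0,0,0]
    - [0,0,0]
    - [0,0,0]
  hand: [0.3,0.3,0.3,0.3,0.3,0.3]

```text
clock: 6.3
position: [0.4749, 0.2289, 0.3224]
ee_rot: [-0.001, 0.661, 0.751, -0.0]
contact_force: [0.2, -0.2, 0.1]
width: 0.0556
gripper_force: 0.0
```

```bash
cat > fg.py <<'E'
from h import *
G=np.array([.4988,-.138,.145])
T=Rm(-96,45); tz=T.as_matrix()[:,2]; print(tz)
E
cat fg.py > f1.py; cat >> f1.py <<'E'
rows([((.44,.05,.31),Rm(-60)),(G-.081*tz,T)])
E
python3 f1.py
```

```text
[ 0.70323318 -0.07391279 -0.70710678]
xyz [[-0.072, -0.024, 0.005], [-0.075, -0.013, 0.005], [-0.076, -0.002, 0.005], [-0.075, 0.009, 0.005], [-0.073, 0.02, 0.006], [-0.07, 0.031, 0.005], [-0.064, 0.04, 0.005], [-0.058, 0.05, 0.005]]
rot [[-0.0, -0.0, 0.14], [-0.001, 0.0, 0.14], [0.0, -0.0, 0.14], [-0.0, -0.0, 0.141], [-0.001, -0.0, 0.14], [0.0, -0.0, 0.14], [-0.0, -0.0, 0.14], [-0.001, -0.0, 0.14]]
xyz [[-0.043, 0.075, 0.051], [-0.041, 0.078, 0.05], [-0.04, 0.079, 0.048], [-0.039, 0.08, 0.046], [-0.036, 0.083, 0.045], [-0.035, 0.083, 0.044], [-0.031, 0.085, 0.044]]
rot [[-0.034, 0.103, 0.081], [-0.033, 0.104, 0.082], [-0.034, 0.103, 0.081], [-0.033, 0.104, 0.081], [-0.034, 0.103, 0.081], [-0.034, 0.104, 0.082], [-0.033, 0.103, 0.081]]
15 end [ 0.4419 -0.132   0.2023]
```

Emit:
apply_moves:
  xyz:
    - [-0.072,-0.024,0.005]
    - [-0.075,-0.013,0.005]
    - [-0.076,-0.002,0.005]
    - [-0.075,0.009,0.005]
    - [-0.073,0.02,0.006]
    - [-0.07,0.031,0.005]
    - [-0.064,0.04,0.005]
    - [-0.058,0.05,0.005]
  rot:
    - [0,0,0.14]
    - [0,0,0.14]
    - [0,0,0.14]
    - [0,0,0.141]
    - [0,0,0.14]
    - [0,0,0.14]
    - [0,0,0.14]
    - [0,0,0.14]
  hand: [0.3,0.3,0.3,0.3,0.3,0.3,0.3,0.3]

```text
clock: 7.3
position: [0.44, 0.0491, 0.3088]
ee_rot: [-0.001, 0.967, 0.257, -0.001]
contact_force: [0.4, -0.2, -0.4]
width: 0.0554
gripper_force: 0.0
```

Emit:
apply_moves:
  xyz:
    - [-0.043,0.075,0.051]
    - [-0.041,0.078,0.05]
    - [-0.04,0.079,0.048]
    - [-0.039,0.08,0.046]
    - [-0.036,0.083,0.045]
    - [-0.035,0.083,0.044]
    - [-0.031,0.085,0.044]
  rot:
    - [-0.034,0.103,0.081]
    - [-0.033,0.104,0.082]
    - [-0.034,0.103,0.081]
    - [-0.033,0.104,0.081]
    - [-0.034,0.103,0.081]
    - [-0.034,0.104,0.082]
    - [-0.033,0.103,0.081]
  hand: [0.3,0.3,0.3,0.3,0.3,0.3,0.3]

```text
clock: 8.18
position: [0.4421, -0.1228, 0.2043]
ee_rot: [0.015, 0.928, -0.036, 0.369]
contact_force: [0.2, 0.2, -0.9]
width: 0.0557
gripper_force: 0.0
```

```bash
cat > f2.py <<'E'
exec(open('fg.py').read())
a=snap('scene','s4.png')['pixels'][90:210,290:410];b=snap('top','t4.png')['pixels'][180:280,170:270]
cv2.imwrite('pics/c4.png',np.hstack([cv2.resize(x,(400,400),interpolation=cv2.INTER_CUBIC) for x in(a,b)])[:,:,::-1])
st=status.get_state();print(st['position'],st['qpos'])
rows([(G+.019*tz,T)],vmax=.03)
E
python3 f2.py
```

```text
[ 0.70323318 -0.07391279 -0.70710678]
[ 0.44085171 -0.12235101  0.20216709] [-0.81512569 -0.16684673  2.34299949  0.9723905   0.58998593  0.10508735]
xyz [[0.004, 0.01, 0.084], [0.003, 0.009, 0.084], [0.003, 0.009, 0.085], [0.002, 0.008, 0.084]]
rot [[-0.005, 0.008, 0.004], [-0.004, 0.008, 0.003], [-0.005, 0.008, 0.004], [-0.005, 0.008, 0.004]]
4 end [ 0.5122 -0.1394  0.1316]
```

View pics/c4.png

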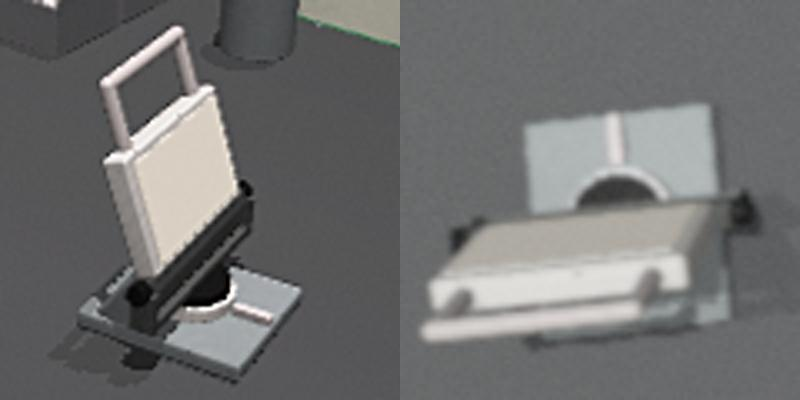

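```bash
cat > m2.py <<'E'
from h import *
s=get_image('scene');t=get_image('top')
cs=lambda x,y:(290+(x+.5)*.3-.5,90+(y+.5)*.3-.5)
ct=lambda x,y:(170+(x-400+.5)/4-.5,180+(y+.5)/4-.5)
P={}
for n,a,b in [('barR',(181,33),(640,308)),('barL',(105,84),(425,332)),('slabTopFrontR',(213,92),(690,254)),('slabTopFrontL',(131,152),(432,284)) ,('knobR',(245,188),(742,210)),('knobL',(139,291),(465,240))]:
    pass
# right in top image = -y = nearer the scene camera
for n,a,b in [('barNear',(105,84),(640,308)),('barFar',(181,33),(425,332)),('knobNear',(139,291),(742,210)),('knobFar',(245,188),(465,240)),('slabNear back/top',(106,157),(690,288)),('slabFar front',(213,92),(432,284)),('slabNear front',(131,154),(688,255))]:
    P[n],e=tri([ray(s,*cs(*a)),ray(t,*ct(*b))]);print(n,P[n].round(4),np.round(e,4)[0])
b=(P['barNear']+P['barFar'])/2;k=(P['knobNear']+P['knobFar'])/2;v=P['barFar']-P['barNear'];print('bar',b,'len',np.linalg.norm(v),'az',np.degrees(np.arctan2(-v[0],v[1])),'knob mid',k)
for H in(k,np.array([.527,.235,.065])):
    d=b-H;print(np.linalg.norm(d),np.degrees(np.arctan2(np.hypot(*d[:2]),d[2])))
fr=[onz(t,*ct(*q),.018) for q in((525,123),(712,103),(732,318))];print('foot front/side',[f[:2].round(4) for f in fr],np.degrees(np.arctan2(*((fr[0]-fr[1])[[0,1]]*[-1,1]))))
r=[onz(t,*ct(*q),.022) for q in((613,115),(618,165))];print('rib',[f[:2].round(4) for f in r])
E
python3 m2.py
```

```text
barNear [0.4792 0.1717 0.2231] 0.0012
barFar [0.4642 0.2916 0.2179] 0.0009
knobNear [0.5352 0.1464 0.0774] 0.0013
knobFar [0.5152 0.3256 0.0792] 0.001
slabNear back/top [0.49   0.1576 0.1725] 0.0006
slabFar front [0.4883 0.3088 0.1677] 0.0013
slabNear front [0.5102 0.1584 0.1814] 0.0021
bar [0.47172698 0.23163697 0.22048048] len 0.12088766037823946 az 7.122929728890747 knob mid [0.52522653 0.23604198 0.07829925]
0.1519773288985697 20.68405155061506
0.16504725623302272 19.603638642335774
foot front/side [array([0.5944, 0.3107]), array([0.6098, 0.1821]), array([0.4645, 0.1634])] 6.834591839861592
rib [array([0.6004, 0.2489]), array([0.5663, 0.2441])]
```

Emit:
apply_moves:
  xyz:
    - [0,0.03,0]
    - [0.002,0.007,0]
    - [0,0,0]
    - [0,0,0]
  rot:
    - [-0.01,0.016,0.008]
    - [-0.009,0.016,0.007]
    - [0,0,0]
    - [0,0,0]
  hand: [0.3,0.3,0.3,0.3]

```text
clock: 8.88
position: [0.4434, -0.1327, 0.2063]
ee_rot: [0.021, 0.922, -0.043, 0.384]
contact_force: [0.1, 0.5, -0.1]
width: 0.0554
gripper_force: 0.0
```

```bash
python3 f2.py
```

```text
[ 0.70323318 -0.07391279 -0.70710678]
[ 0.44314409 -0.13277085  0.20598693] [-8.49639998e-01 -1.65847278e-01  2.36087112e+00  1.06498021e+00
  5.83815731e-01  2.91550578e-04]
xyz [[-0.003, -0.0, 0.085], [-0.004, -0.001, 0.084], [-0.003, -0.0, 0.085], [-0.003, -0.001, 0.085]]
rot [[-0.0, -0.001, 0.002], [-0.001, -0.001, 0.002], [0.0, -0.001, 0.003], [-0.0, -0.001, 0.002]]
4 end [ 0.5122 -0.1394  0.1315]
```

Emit:
apply_moves:
  xyz:
    - [-0.003,0,0.085]
    - [-0.004,-0.001,0.084]
    - [-0.003,0,0.085]
    - [-0.003,-0.001,0.085]
    - [0,0,0]
    - [0,0,0]
  rot:
    - [0,0,0.002]
    - [0,0,0.002]
    - [0,0,0.003]
    - [0,0,0.002]
    - [0,0,0]
    - [0,0,0]
  hand: [0.3,0.3,0.3,0.3,0.3,0.3]
  force: 70

```text
clock: 9.72
position: [0.5116, -0.1393, 0.1313]
ee_rot: [0.019, 0.922, -0.049, 0.384]
contact_force: [0.7, 0.6, 0.8]
width: 0.0554
gripper_force: 0.0
```

```bash
python3 - <<'E'
exec(open('fg.py').read())
st=status.get_state();p=np.array(st['position']);r=Q(st['ee_rot']);print('grasp',p-.019*r.as_matrix()[:,2],r.as_matrix().round(3).tolist(),st['contact_force'],st['qpos'])
a=snap('scene')['pixels'][150:300,145:295];b=snap('top')['pixels'][180:280,310:410]
cv2.imwrite('pics/c5.png',np.hstack([cv2.resize(x,(400,400),interpolation=cv2.INTER_CUBIC) for x in(a,b)])[:,:,::-1])
E
```

```text
[ 0.70323318 -0.07391279 -0.70710678]
grasp [ 0.49823322 -0.13790551  0.14469261] [[0.701, -0.104, 0.706], [-0.075, -0.995, -0.073], [0.71, -0.002, -0.705]] [0.70867046 0.61081013 0.76113986] [-0.66928101  0.10815831  2.39763812  1.73566696  0.39630932 -0.5972286 ]
```

View pics/c5.png

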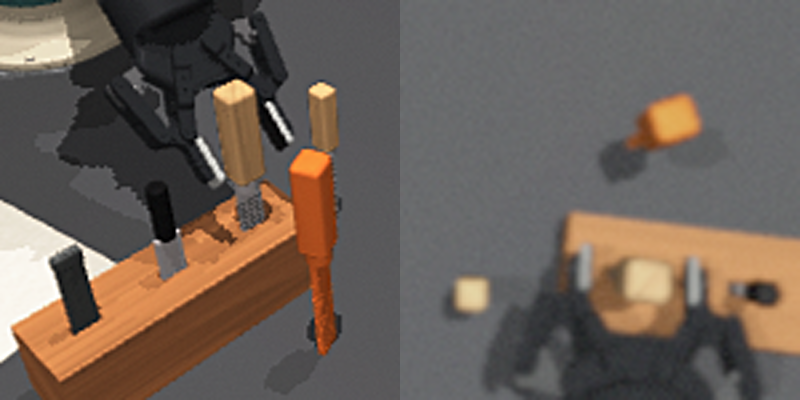

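Emit:
apply_moves:
  xyz:
    - [0,0,0]
    - [0,0,0]
    - [0,0,0]
    - [0,0,0]
    - [0,0,0]
  rot:
    - [0,0,0]
    - [0,0,0]
    - [0,0,0]
    - [0,0,0]
    - [0,0,0]
  hand: [-1,-1,-1,-1,-1]

```text
clock: 10.45
position: [0.5122, -0.14, 0.1319]
ee_rot: [0.02, 0.922, -0.049, 0.385]
contact_force: [-2.3, -1.0, 6.2]
width: 0.0249
gripper_force: 68.9
```

Emit:
apply_moves:
  xyz:
    - [0.036,0,-0.035]
    - [0.036,0,-0.035]
    - [0.036,0,-0.035]
    - [0.036,0,-0.035]
  rot:
    - [0,0,0]
    - [0,0,0]
    - [0,0,0]
    - [0,0,0]
  hand: [-1,-1,-1,-1]

```text
clock: 10.95
position: [0.5118, -0.1392, 0.1909]
ee_rot: [0.019, 0.922, -0.049, 0.383]
contact_force: [-0.9, 1.1, -1.8]
width: 0.0256
gripper_force: 68.8
```

```bash
python3 - <<'E'
from h import *
st=status.get_state();r=Q(st['ee_rot']);print(st['position'],r.as_matrix().round(3).tolist(),st['contact_force'],st['qpos'],st['width'])
E
```

```text
[ 0.51178153 -0.1392499   0.19092693] [[0.702, -0.105, 0.705], [-0.076, -0.994, -0.072], [0.708, -0.003, -0.706]] [-0.93091845  1.0834272  -1.75742288] [-0.66830076 -0.0196386   2.29297043  1.18954449  0.42154172 -0.00382672] 0.025561440441127927
```

```bash
cat > f3.py <<'E'
from h import *
st=status.get_state();p=np.array(st['position']);T=Q(st['ee_rot'])
E=(np.array([.7055,.2584,.219]),Rm(-83))
q=rows([(p+[0,0,.14],T),((.60,.0,.36),Rm(-92,25)),((.70,.255,.31),Rm(-83)),E],vmax=.04,wmax=6)
E
python3 f3.py
```

```text
xyz [[0.083, -0.0, -0.082], [0.082, -0.001, -0.083], [0.083, 0.0, -0.082], [0.083, -0.0, -0.082], [0.048, -0.099, 0.021], [0.05, -0.097, 0.018], [0.053, -0.098, 0.016], [0.055, -0.096, 0.012]]
rot [[0.0, 0.0, 0.0], [0.0, 0.0, 0.0], [0.0, 0.0, 0.0], [0.0, 0.0, 0.0], [0.007, -0.067, -0.011], [0.008, -0.067, -0.012], [0.007, -0.067, -0.011], [0.007, -0.067, -0.011]]
xyz [[0.057, -0.096, 0.009], [0.029, -0.123, 0.04], [0.035, -0.122, 0.039], [0.039, -0.121, 0.036], [0.044, -0.12, 0.035], [0.049, -0.119, 0.033], [0.054, -0.117, 0.03], [0.058, -0.116, 0.027]]
rot [[0.008, -0.067, -0.012], [0.005, -0.059, -0.021], [0.004, -0.06, -0.021], [0.005, -0.059, -0.021], [0.005, -0.06, -0.021], [0.004, -0.059, -0.021], [0.005, -0.059, -0.021], [0.005, -0.06, -0.021]]
xyz [[0.006, -0.003, 0.101], [0.007, -0.003, 0.101], [0.006, -0.003, 0.101]]
rot [[-0.0, 0.0, -0.0], [-0.0, 0.0, -0.0], [-0.0, 0.0, -0.0]]
19 end [0.7054 0.2584 0.2191]
```

Emit:
apply_moves:
  xyz:
    - [0.083,0,-0.082]
    - [0.082,-0.001,-0.083]
    - [0.083,0,-0.082]
    - [0.083,0,-0.082]
    - [0.048,-0.099,0.021]
    - [0.05,-0.097,0.018]
    - [0.053,-0.098,0.016]
    - [0.055,-0.096,0.012]
  rot:
    - [0,0,0]
    - [0,0,0]
    - [0,0,0]
    - [0,0,0]
    - [0.007,-0.067,-0.011]
    - [0.008,-0.067,-0.012]
    - [0.007,-0.067,-0.011]
    - [0.007,-0.067,-0.011]
  hand: [-1,-1,-1,-1,-1,-1,-1,-1]

```text
clock: 11.95
position: [0.5823, -0.027, 0.3537]
ee_rot: [0.007, 0.968, -0.024, 0.249]
contact_force: [0.5, -0.3, -1.8]
width: 0.0252
gripper_force: 68.9
```

```bash
python3 - <<'E'
from h import *
st=status.get_state();print(st['position'],st['qpos'].round(3),st['contact_force'],st['width'])
rows([((.60,.0,.36),Rm(-92,25)),((.70,.255,.31),Rm(-83))],vmax=.04,wmax=6)
E
```

```text
[ 0.58233649 -0.02704942  0.35373302] [-0.214 -0.022  1.672  0.092  0.996  1.375] [ 0.47096769 -0.29825055 -1.7728744 ] 0.025161819712140505
xyz [[0.058, -0.093, 0.008], [0.029, -0.123, 0.04], [0.034, -0.122, 0.039], [0.04, -0.121, 0.036], [0.044, -0.12, 0.035], [0.049, -0.119, 0.033], [0.053, -0.118, 0.029], [0.058, -0.116, 0.027]]
rot [[0.009, -0.064, -0.011], [0.005, -0.059, -0.021], [0.004, -0.06, -0.021], [0.005, -0.059, -0.021], [0.004, -0.06, -0.021], [0.005, -0.059, -0.021], [0.005, -0.06, -0.022], [0.004, -0.059, -0.021]]
8 end [0.6999 0.2551 0.3101]
```

Tracking well, and the wrist is unwound (q4 ≈ 0.09). Continuing.

Emit:
apply_moves:
  xyz:
    - [0.058,-0.093,0.008]
    - [0.029,-0.123,0.04]
    - [0.034,-0.122,0.039]
    - [0.04,-0.121,0.036]
    - [0.044,-0.12,0.035]
    - [0.049,-0.119,0.033]
    - [0.053,-0.118,0.029]
    - [0.058,-0.116,0.027]
  rot:
    - [0.009,-0.064,-0.011]
    - [0.005,-0.059,-0.021]
    - [0.004,-0.06,-0.021]
    - [0.005,-0.059,-0.021]
    - [0.004,-0.06,-0.021]
    - [0.005,-0.059,-0.021]
    - [0.005,-0.06,-0.022]
    - [0.004,-0.059,-0.021]
  hand: [-1,-1,-1,-1,-1,-1,-1,-1]

```text
clock: 12.95
position: [0.7007, 0.2548, 0.3102]
ee_rot: [0.001, 0.998, 0.061, 0.0]
contact_force: [1.1, -0.8, -1.2]
width: 0.0254
gripper_force: 68.9
```

Emit:
apply_moves:
  xyz:
    - [0.006,-0.003,0.1]
    - [0.006,-0.003,0.1]
    - [0.006,-0.003,0.1]
    - [0,0,0]
    - [0,0,0]
    - [0,0,0]
  rot:
    - [0,0,0]
    - [0,0,0]
    - [0,0,0]
    - [0,0,0]
    - [0,0,0]
    - [0,0,0]
  hand: [-1,-1,-1,-1,-1,-1]

```text
clock: 13.7
position: [0.7069, 0.2573, 0.2235]
ee_rot: [-0.0, 0.998, 0.061, 0.004]
contact_force: [-0.6, 0.1, -1.6]
width: 0.025
gripper_force: 69.0
```

```bash
python3 - <<'E'
from h import *
st=status.get_state();print(st['position'],Q(st['ee_rot']).as_matrix().round(3).tolist(),st['qpos'].round(3),st['contact_force'],st['width'])
a=snap('scene','s6.png')['pixels'][60:220,290:450];b=snap('top','t6.png')['pixels'][150:270,170:290]
cv2.imwrite('pics/c6.png',np.hstack([cv2.resize(x,(400,400),interpolation=cv2.INTER_CUBIC) for x in(a,b)])[:,:,::-1])
rows([((.7055,.2584,.219),Rm(-83))])
E
```

```text
[0.70686045 0.25726264 0.22353268] [[0.993, 0.122, 0.008], [0.122, -0.993, 0.001], [0.008, 0.0, -1.0]] [ 2.570e-01  5.510e-01  1.080e+00 -1.000e-03  1.504e+00  1.706e+00] [-0.55430781  0.08287185 -1.5555047 ] 0.024963355581385124
xyz [[-0.003, -0.004, 0.014]]
rot [[0.0, -0.007, -0.0]]
1 end [0.7056 0.2583 0.219 ]
```

View pics/c6.png

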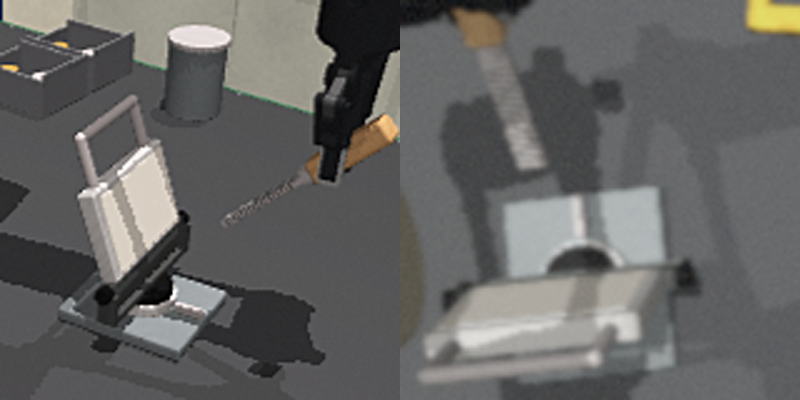

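```bash
cat > m3.py <<'E'
from h import *
s=get_image('scene');t=get_image('top')
cs=lambda x,y:(290+(x+.5)*.4-.5,60+(y+.5)*.4-.5)
ct=lambda x,y:(170+(x-400+.5)*.3-.5,150+(y+.5)*.3-.5)
a,e=tri([ray(s,*cs(224,222)),ray(t,*ct(530,167))]);b,e2=tri([ray(s,*cs(303,178)),ray(t,*ct(489,50))])
c,e3=tri([ray(s,*cs(390,122)),ray(t,*ct(470,8))])
v=b-a;print(a,e[0],b,e2[0],np.linalg.norm(v),'elev',np.degrees(np.arctan2(v[2],np.hypot(*v[:2]))),'az',np.degrees(np.arctan2(v[1],v[0])))
u=v/np.linalg.norm(v);print('mid',a+.05*u)
st=status.get_state();r=Q(st['ee_rot']);g=np.array(st['position'])-.019*r.as_matrix()[:,2];w=g-a;print('grip',g,np.linalg.norm(w),'elev',np.degrees(np.arctan2(w[2],np.hypot(*w[:2]))))
E
python3 m3.py
```

```text
[0.60954944 0.24854544 0.14235092] 0.0027537948408445823 [0.68126961 0.25701133 0.21294946] 0.0035754705549009224 0.10099311040879444 elev 44.35028713678251 az 6.732074171332847
mid [0.64505689 0.25273676 0.17730308]
grip [0.70625105 0.25718291 0.24167417] 0.13889174163238063 elev 45.652439771459875
```

```bash
python3 -c "
from rig import job; print(job.sign_off())"
```

```text
the job is handed in; nothing more can be done
None
```

The job is handed in: the lamp faces over its rib, within about 1°, and leans back about 20°. The file is held raised at about 45°, blade end lower, with its mid-blade within about 4 mm of the 140 mm point in front of the face, clear of lamp and block; the other tools were not touched.

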